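Sort the balloon-stand sleeves by trying them on the stand

ROBOT

A 6-joint arm with a two-finger parallel gripper is mounted at the origin on the work surface. World frame = base frame: x ahead of the robot, y to its left, z up, the work surface at z = 0. Lengths are in m, angles in rad, forces in N, time in s.
With the tool pointing down it reaches from about 0.375 to 0.9 m from the base axis. Payload 3.1 kg.
Tool frame: the origin (TCP) lies between the finger pads; the fingertips stand 19 mm ahead of it and the grasp point (between the pads) is the TCP; z points along the fingers, y is the line along which they close (so a half turn about z gives the same grasp; the last joint's range is limited). The gripper opens to 87 mm and grips with 3 to 60 N. Pads are 19 mm wide; open, the fingers measure 117 mm over their backs; the gripper's body (75 mm by 190 mm) begins 51 mm behind the grasp point.
Start: joints at [-1.327, 0.527, 1.433, -0, 1.181, -0.178], TCP at [0.256, -0.57, 0.242] pointing down, gripper open.
Joint ranges: [-3.08, 3.08], [-0.75, 2.2], [0.22, 2.44], [-1.43, 4.57], [0, 2.65], [-2.85, 2.85]. Speed limits (rad/s): [2.79, 2.79, 3.14, 3.14, 3.14, 3.14].

INTERFACE

Orientations are given as a unit quaternion [x, y, z, w].
In Python, from rig import robot, camera, camera_info, hand_in gives the robot as it stands.
- The arm moves only by the shell command python3 -m handwheel 'ROWS' [FORCE]. ROWS is a JSON object of lists of equal length, an entry for each row: "hand": the opening, from 0 (shut) to 1 (fully open); "translation": the shift along the world's x, y, z in mm, a list of three; "turn": the turn, a rotation vector about the world's x, y, z in rad, a list of three. In form: {"hand": [hand, ...], "translation": [[tx, ty, tz], ...], "turn": [[ax, ay, az], ...]}. A call has 1 to 12 rows; each row is the pose to reach, as a shift and turn from the pose commanded when the call began; what a row does not reach only later rows make up. A row lasts 1/12 s, in which the tool goes at most 41.7 mm and 7.16 degrees, less where a joint would pass 70% of its speed; a pose out of reach is approached as far as the arm can. A call with a gripper value outside its range is refused whole. The fingers move at their own pace and stop on an object; FORCE is the grip in N (left out, the last holds). Time passes only in rows, so rows that repeat a pose let the fingers close. It gives the time, the measured TCP pose, the force, the opening and the grip force at its end, in the units of the state.
- robot.get_obs(): the state, without advancing time (a new reading comes with each control period).
- camera(name): name is "side" or "top" or "wrist"; returns (picture, depth): 480x640x3 uint8, red, green, blue; 480x640 float32, m along the optical axis (not along the pixel's ray), 0 where there is no reading.
- camera_info(name): a dict with "vertical_fov" (degrees; the focal length in pixels is half the picture's height over the tangent of half this angle, whatever the lens; pixels are square), "cx", "cy" (the principal point, pixels), "k1" (the pictures are not rectified: a ray, as slopes to the right and down, at radius r is drawn at 1 + k1 r^2 times it, then the intrinsics apply), "world_from_camera" (4x4, takes a point from camera to world coordinates). Camera axes: x right, y down, z forward; pixel columns grow to the right and rows downward; lengths in m; the calibration is good to about 2 mm. A picture is of the moment at which its call begins: read the wrist's pose just before it. camera_info takes no time and is no camera call; for the wrist camera it gives the pose at the moment of the call.
- hand_in(): hands the job in; it is judged then, once.
The state is a dict: "time": time; "q": joint angles; "joint_velocities": joint speeds; "joint_torque": joint torques, N m; "position": TCP position; "tool_rot": TCP orientation; "ft_force": force on the tool from outside, world axes, zero at the start; "moment": the same for the moment, N m; "grip_width": finger opening in m; "grip_force": force on a finger pad.
Only numpy, scipy, OpenCV 4.12 (cv2) and the standard library are available. Lean on these libraries where they do the work, as an engineer would, in place of code of your own. Each camera call takes 0.05 s, during which the arm holds its last target. There are 200 camera calls.

TASK

Two loose joining sleeves have to go back to the right balloon-stand kits, so try each in turn on the stub of the stand's foot, pushing it gently straight down without forcing it: one that slides right down onto the collar goes into the low grey tray with the thick poles, and one that stops on top of the stub goes into the cardboard carton with the thin poles. Do them one at a time: try the first and put it away while the other stays where it stands, then try the other and put it away. Leave the cup, the candle and the remote control alone.

Things in the scene. Friction and masses are not known exactly. Their poses are not given: they have to be found in the camera images.
- sleeve_a_mid (a point): Sleeve A, a white plastic joining sleeve for stand poles: a plain tube standing upright, 40 mm outside diameter (beads at both ends add 1 mm), 60 mm tall, about 60 g, open right through. Two look alike outside but may have different bores. The point is its centre, 30 mm above its lower end; z along its axis.
- sleeve_b_mid (a point): Sleeve B, a white plastic joining sleeve for stand poles: a plain tube standing upright, 40 mm outside diameter (beads at both ends add 1 mm), 60 mm tall, about 60 g, open right through. Two look alike outside but may have different bores. The point is its centre, 30 mm above its lower end; z along its axis.
- sleeve_a: Sleeve A, the same part, origin at the centre of its lower end. Its bore is either 28.5 mm, which slides freely down over the stand's 25 mm stub, or 21.5 mm, made for thinner poles, which stops on top of the stub: it has to be found by trying.
- sleeve_b: Sleeve B, the same part, origin at the centre of its lower end. Its bore is either 28.5 mm, which slides freely down over the stand's 25 mm stub, or 21.5 mm, made for thinner poles, which stops on top of the stub: it has to be found by trying.
- stand: foot of the balloon stand, fixed: a round grey steel plate, 150 mm across, 8 mm thick, on it a weld collar of 34 mm diameter (top 14 mm above the table) and an upright aluminium stub of 25 mm diameter, its end 64 mm above the table tapered over the last 10 mm to 17 mm diameter. Origin at the centre of the plate's underside, z up.
- stub_top (a point): centre of the stub's upper end, 64 mm above the table and 50 mm above the collar's top; z up. A sleeve that fits rests, fully down, on the collar (lower end 14 mm above the table); one that does not fit stops on the taper (lower end about 60 mm above the table).
- tray: low grey plastic kit tray, fixed to the table, 200 (its x) x 180 (its y) x 45 mm, walls and floor 5 mm; two thick aluminium poles (25 mm across) lie along its +x side behind a divider; the floor from x = -95 to +33 mm is empty. Origin at the centre of its underside. For the sleeves that fit.
- carton: open cardboard carton, fixed to the table, 200 (its x) x 180 (its y) x 60 mm, walls and floor 4 mm, its flaps folded outwards; two thin aluminium poles (19 mm across) lie along its +x side; the floor from x = -96 to +54 mm is empty. Origin at the centre of its underside. For the sleeves that do not fit.
- cup: white coffee cup, 76 mm across the rim and 75 mm high; origin at the centre of its underside. Not part of the job.
- candle: candle in an amber glass, 72 mm across and 80 mm high; origin at the centre of its underside. Not part of the job.
- remote: black remote control lying flat, 46 x 170 x 18 mm, long along its y; origin at the centre of its underside. Not part of the job.
Not all that is in view belongs to the job. What is shaped like the sleeve_a but green or orange is not meant.

How it is judged:
By the outcome, as a careful person would: the job done as asked, in the order asked, and still so for the second after the job is handed in, with the robot touching nothing.
It also fails if it takes over 72 s, if anything falls off the work surface, if the arm or the gripper's body presses on something with over 40 N, if the wrist force passes 120 N, or if a joint passes its speed limit or range.

## Working session

There is one attempt and no reset: what is moved stays moved. The work goes in short steps, Python scripts to look and compute and a shell command to move; the robot and the scene stay as the last step left them, time stands still between calls to the robot, and variables do not carry over. Pictures are saved under pics/ and viewed, at most 10 in all, crops included, and the job is handed in when it is done.

```bash
mkdir -p pics; cat > h.py <<'E'
import numpy as np,cv2
from rig import robot,camera,camera_info,hand_in
def snap(n,f):
    i=camera_info(n);p,d=camera(n);cv2.imwrite(f'pics/{f}.png',p[:,:,::-1]);np.savez(f'/tmp/{f}.npz',d=d,p=p,**i);return p,d,i
def cloud(d,i):
    f=240/np.tan(np.radians(i['vertical_fov'])/2)
    v,u=np.mgrid[0:480,0:640];K=np.array([[f,0,i['cx']],[0,f,i['cy']],[0,0,1.]])
    n=cv2.undistortPoints(np.stack([u,v],-1).reshape(-1,1,2).astype(float),K,np.array([float(i['k1']),0,0,0])).reshape(480,640,2)
    P=np.dstack([n[...,0]*d,n[...,1]*d,d,np.ones_like(d)])@np.array(i['world_from_camera']).T
    P[d==0]=np.nan
    return P[...,:3]
E
python3 - <<'E'
from h import *
for n in('top','side'):
    p,d,i=snap(n,n+'0');print(n,i['vertical_fov'],i['cx'],i['cy'],i['k1'],np.round(i['world_from_camera'],3).tolist())
print(robot.get_obs()['time'])
E
```

```text
top 54.48133557911389 320.4397521251662 231.30999154074595 -0.09872026698822986 [[0.003, -0.991, 0.135, 0.457], [-1.0, -0.003, 0.004, 0.009], [-0.003, -0.135, -0.991, 1.022], [0.0, 0.0, 0.0, 1.0]]
side 56.281071252333206 315.5356915616157 235.46991077110022 0.040017399868059966 [[-0.938, -0.179, 0.296, 0.286], [-0.346, 0.444, -0.827, 0.834], [0.016, -0.878, -0.478, 0.568], [0.0, 0.0, 0.0, 1.0]]
0.1
```

View pics/top0.png

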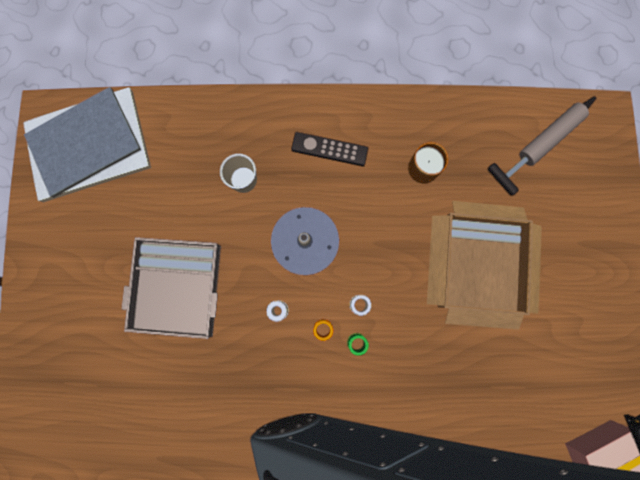

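View pics/side0.png

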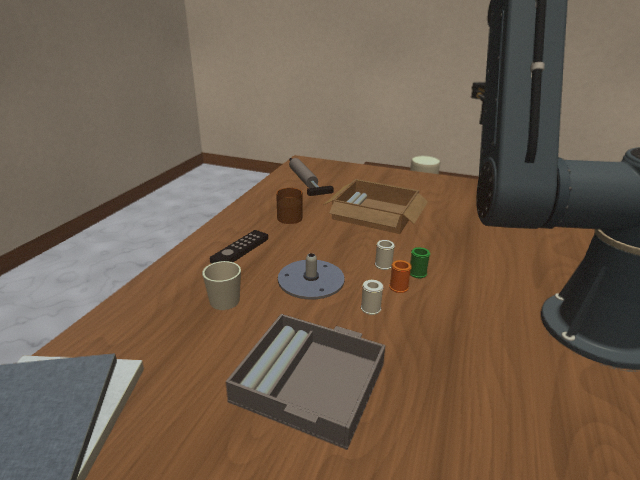

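Top view: white rings at (277,311) and (361,305), with orange (323,330) and green (358,345) decoys. The two white ones fit the description. The stand is at (305,240), the grey tray at (172,287), the carton at (486,265), and the side view agrees. Next I'll measure these and confirm in a crop.

```bash
python3 - <<'E'
from h import *
z=np.load('/tmp/top0.npz');d=z['d'];p=z['p'];P=cloud(d,z)
cv2.imwrite('pics/crop0.png',cv2.resize(p[200:370,240:400,::-1],None,fx=3.5,fy=3.5,interpolation=cv2.INTER_CUBIC))
def top(u,v,lo,hi,r=16):
    q=P[v-r:v+r,u-r:u+r].reshape(-1,3);q=q[(q[:,2]>lo)&(q[:,2]<hi)]
    c,_=cv2.minEnclosingCircle(q[:,:2].astype(np.float32)) , 0
    return np.round(c[0],4),round(c[1],4),np.round(np.median(q,0),4),len(q)
for n,a in dict(wl=(277,311,.054,.07),wr=(361,305,.054,.07),orange=(323,330,.05,.07),green=(358,345,.05,.07),stub=(305,240,.058,.07),stubmid=(305,240,.02,.07),plate=(305,240,.004,.012,40),cup=(238,172,.068,.085,24),candle=(428,163,.07,.09,24)).items(): print(n,*top(*a))
def box(u0,u1,v0,v1,lo,hi):
    q=P[v0:v1,u0:u1].reshape(-1,3);q=q[(q[:,2]>lo)&(q[:,2]<hi)]
    r=cv2.minAreaRect(q[:,:2].astype(np.float32));return np.round(r[0],4),np.round(r[1],3),r[2],np.round(cv2.boxPoints(r),3).tolist()
print('tray',box(115,230,230,345,.040,.05));print('carton',box(440,535,205,318,.056,.066))
for u,v in((170,310),(486,285),(277,311),(361,305),(323,330),(300,330)):print(u,v,np.round(P[v,u],3))
E
```

```text
wl [0.4242 0.1033] 0.0211 [0.4244 0.1031 0.0594] 237
wr [ 0.4369 -0.0705] 0.0208 [ 0.4389 -0.069   0.059 ] 166
orange [0.3865 0.0072] 0.0211 [0.3861 0.0068 0.0594] 188
green [ 0.3562 -0.0656] 0.0212 [ 0.3561 -0.0661  0.0593] 188
stub [0.5756 0.0472] 0.0116 [0.5748 0.0468 0.0627] 89
stubmid [0.5757 0.0477] 0.0125 [0.5733 0.0468 0.0615] 126
plate [0.576  0.0483] 0.1075 [0.5745 0.0483 0.0078] 3338
cup [0.7151 0.1875] 0.0384 [0.7191 0.1884 0.074 ] 244
candle [ 0.7417 -0.2195] 0.0373 [ 0.7411 -0.2199  0.0781] 237
tray (array([0.4712, 0.3298]), array([0.203, 0.201]), 86.10040283203125, [[0.36399999260902405, 0.23499999940395355], [0.5640000104904175, 0.22100000083446503], [0.578000009059906, 0.42399999499320984], [0.3779999911785126, 0.43799999356269836]])
carton (array([ 0.5212, -0.3385]), array([0.189, 0.21 ]), 85.17745208740234, [[0.4090000092983246, -0.42399999499320984], [0.6179999709129333, -0.4410000145435333], [0.6340000033378601, -0.2529999911785126], [0.42399999499320984, -0.23499999940395355]])
170 310 [0.422 0.341 0.006]
486 285 [ 0.478 -0.351  0.006]
277 311 [0.422 0.107 0.001]
361 305 [ 0.436 -0.076  0.   ]
323 330 [ 0.382  0.007 -0.002]
300 330 [ 0.382  0.056 -0.001]
```

View pics/crop0.png

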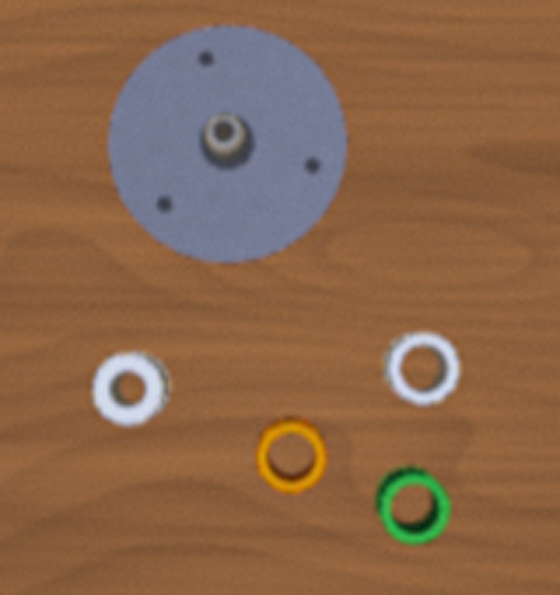

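The crop shows the plain white sleeves at full-image (277,311), apparently narrow-bored, and (361,305), apparently wider. The green and orange ones are decoys. All heights and radii check out (z about 0.059, r about 21 mm). I'll start with the right one.

```bash
python3 - <<'E'
from h import *
from scipy.spatial.transform import Rotation as R
o=robot.get_obs();print(o['position'],np.round(R.from_quat(o['tool_rot']).as_matrix(),3).tolist(),o['grip_width'],o['ft_force'])
print((np.array([.4375,-.0700,.2])-o['position'])*1e3)
E
```

```text
[ 0.25574608 -0.5696166   0.24068317] [[0.912, 0.409, -0.0], [0.409, -0.912, 0.002], [0.0, -0.002, -1.0]] 0.0869856493145845 [ 0.30881936 -0.31132892 -0.04407981]
[181.75392006 499.61660491 -40.68316507]
```

```bash
python3 -m handwheel '{"hand":[1,1,1,1,1,1,1,1,1,1,1,1],"translation":[[15,41,0],[30,82,0],[45,123,0],[60,165,0],[75,206,0],[90,247,0],[105,288,0],[120,330,0],[135,371,0],[150,412,0],[165,453,0],[175,481,0]],"turn":[[0,0,-0.04],[0,0,-0.08],[0,0,-0.12],[0,0,-0.16],[0,0,-0.2],[0,0,-0.24],[0,0,-0.28],[0,0,-0.32],[0,0,-0.36],[0,0,-0.4],[0,0,-0.42],[0,0,-0.42]]}' 10
python3 -m handwheel '{"hand":[1,1,1,1,1],"translation":[[7,19,-20],[7,19,-40],[7,19,-60],[7,19,-60],[7,19,-60]],"turn":[[0,0,0],[0,0,0],[0,0,0],[0,0,0],[0,0,0]]}'
python3 - <<'E'
from h import *
from scipy.spatial.transform import Rotation as R
o=robot.get_obs();print(o['position'],np.round(R.from_quat(o['tool_rot']).as_matrix(),3).tolist(),o['q'])
p,d,i=snap('wrist','w1');P=cloud(d,i)
q=P[(P[...,2]>.053)&(P[...,2]<.068)&(p.min(-1)>110)];q=q[np.hypot(q[:,0]-.4375,q[:,1]+.07)<.04]
print(len(q),cv2.minEnclosingCircle(q[:,:2].astype(np.float32)) if len(q) else 0)
E
```

```text
time: 1.1
position: [0.427, -0.0983, 0.2415]
tool_rot: [1.0, 0.0, -0.0, -0.0]
ft_force: [0.4, -0.5, -0.2]
grip_width: 0.0872
grip_force: 0.0
time: 1.52
position: [0.4331, -0.0809, 0.1809]
tool_rot: [1.0, 0.001, -0.001, -0.001]
ft_force: [0.2, -0.4, -0.2]
grip_width: 0.0867
grip_force: 0.0
[ 0.43313968 -0.08087873  0.18088165] [[1.0, 0.002, -0.003], [0.002, -1.0, 0.001], [-0.003, -0.001, -1.0]] [-4.39258628e-01  3.84914090e-01  1.94238553e+00  5.61098631e-08
  8.17470115e-01  1.12950342e+00]
1564 ((0.4384268522262573, -0.06961526721715927), 0.021066399291157722)
```

View pics/w1.png

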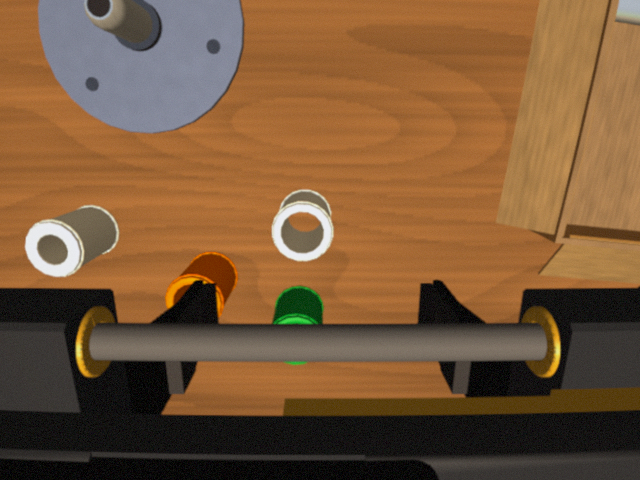

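The wrist view shows the target at (302,231) and its twin at (55,248). The wrist measurement (0.4384,-0.0696, r 21 mm) agrees with the top camera. I need to shift +5,+11 and go down 141.

```bash
python3 -m handwheel '{"hand":[1,1,1,1,1,1,1,1,1,1,1,1],"translation":[[5,11,0],[5,11,-20],[5,11,-40],[5,11,-60],[5,11,-80],[5,11,-100],[5,11,-115],[5,11,-130],[5,11,-139],[5,11,-139],[5,11,-139],[5,11,-139]],"turn":[[0,0,0],[0,0,0],[0,0,0],[0,0,0],[0,0,0],[0,0,0],[0,0,0],[0,0,0],[0,0,0],[0,0,0],[0,0,0],[0,0,0]]}'
```

```text
time: 2.57
position: [0.4396, -0.0708, 0.0434]
tool_rot: [1.0, 0.001, 0.001, 0.0]
ft_force: [0.3, -0.1, -0.1]
grip_width: 0.0868
grip_force: 0.0
```

```bash
python3 -m handwheel '{"hand":[0.8,0.6,0.5,0.4,0.4,0.4,0.3,0.3,0.3,0.3,0.3,0.3],"translation":[[-1,1,-1],[-1,1,-1],[-1,1,-1],[-1,1,-1],[-1,1,-1],[-1,1,-1],[-1,1,-1],[-1,1,-1],[-1,1,-1],[-1,1,-1],[-1,1,-1],[-1,1,-1]],"turn":[[0,0,0],[0,0,0],[0,0,0],[0,0,0],[0,0,0],[0,0,0],[0,0,0],[0,0,0],[0,0,0],[0,0,0],[0,0,0],[0,0,0]]}' 12
```

```text
time: 3.57
position: [0.4379, -0.0694, 0.0415]
tool_rot: [1.0, 0.001, 0.0, 0.0]
ft_force: [0.6, 0.3, 0.7]
grip_width: 0.0396
grip_force: 12.0
```

```bash
python3 -m handwheel '{"hand":[0.3,0.3,0.3,0.3,0.3,0.3,0.3,0.3,0.3,0.3,0.3,0.3],"translation":[[0,0,20],[0,0,50],[0,0,80],[0,0,100],[30,25,105],[60,50,105],[85,72,105],[105,90,105],[120,103,105],[120,103,105],[120,103,105],[120,103,105]],"turn":[[0,0,0],[0,0,0],[0,0,0],[0,0,0],[0,0,0],[0,0,0],[0,0,0],[0,0,0],[0,0,0],[0,0,0],[0,0,0],[0,0,0]]}'
python3 - <<'E'
from h import *
o=robot.get_obs();print(o['position'],o['ft_force'],o['grip_force'])
p,d,i=snap('wrist','w2');P=cloud(d,i)
T=o['position'];H=P[...,2]
m=(np.hypot(P[...,0]-T[0],P[...,1]-T[1])<.035)&(H>T[2]+.012)&(H<T[2]+.026)&(p.min(-1)>110)
q=P[m];print('sleeve',len(q),cv2.minEnclosingCircle(q[:,:2].astype(np.float32)),q[:,2].mean())
m=(np.hypot(P[...,0]-.576,P[...,1]-.0475)<.03)&(H>.058)&(H<.068)
q=P[m];print('stub now',len(q),cv2.minEnclosingCircle(q[:,:2].astype(np.float32)) if len(q) else '')
z=np.load('/tmp/w1.npz');P=cloud(z['d'],z);H=P[...,2]
for lo,hi in((.06,.068),(.05,.068),(.02,.068)):
  q=P[(np.hypot(P[...,0]-.576,P[...,1]-.0475)<.03)&(H>lo)&(H<hi)];print('stub w1',len(q),cv2.minEnclosingCircle(q[:,:2].astype(np.float32)),q[:,2].max())
E
```

```text
time: 4.57
position: [0.5564, 0.0335, 0.146]
tool_rot: [1.0, 0.001, -0.001, -0.0]
ft_force: [-0.3, 1.1, -0.5]
grip_width: 0.0399
grip_force: 12.0
[0.55635114 0.03349873 0.14598065] [-0.27878837  1.08219324 -0.46165004] 11.984499857389892
sleeve 3725 ((0.5570141077041626, 0.03369961678981781), 0.021253952756524086) 0.16267762203683767
stub now 1155 ((0.5774277448654175, 0.048067353665828705), 0.01156686618924141)
stub w1 669 ((0.57566237449646, 0.04714851453900337), 0.010518074035644531) 0.06591006462925086
stub w1 1156 ((0.5757820010185242, 0.04694139584898949), 0.01243044063448906) 0.06591006462925086
stub w1 1965 ((0.5764684677124023, 0.04711863398551941), 0.012780087999999523) 0.06591006462925086
```

View pics/w2.png

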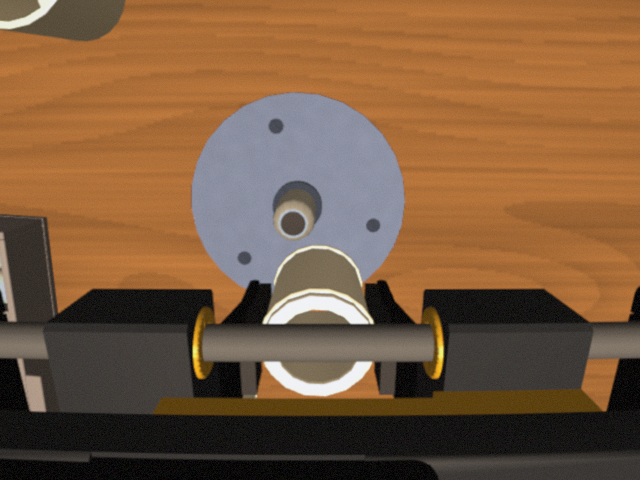

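The wrist view shows the sleeve upright in the pads at (318,345) and the stub's end at (293,222). The relative shift is (20,14), and I'll lower until its bottom is just above the stub.

```bash
python3 -m handwheel '{"hand":[0.3,0.3,0.3,0.3,0.3,0.3,0.3,0.3],"translation":[[10,7,0],[20,14,0],[20,14,-10],[20,14,-20],[20,14,-30],[20,14,-36],[20,14,-36],[20,14,-36]],"turn":[[0,0,0],[0,0,0],[0,0,0],[0,0,0],[0,0,0],[0,0,0],[0,0,0],[0,0,0]]}'
```

```text
time: 5.28
position: [0.5769, 0.0474, 0.1096]
tool_rot: [1.0, 0.001, -0.001, -0.0]
ft_force: [0.6, 0.4, -0.2]
grip_width: 0.0397
grip_force: 12.0
```

Its bottom is at about 0.068. Now a slow push of 14 mm.

```bash
python3 -m handwheel '{"hand":[0.3,0.3,0.3,0.3,0.3,0.3,0.3,0.3,0.3],"translation":[[0,0,-2],[0,0,-4],[0,0,-6],[0,0,-8],[0,0,-10],[0,0,-12],[0,0,-14],[0,0,-14],[0,0,-14]],"turn":[[0,0,0],[0,0,0],[0,0,0],[0,0,0],[0,0,0],[0,0,0],[0,0,0],[0,0,0],[0,0,0]]}'
```

```text
time: 6.03
position: [0.5778, 0.0477, 0.0964]
tool_rot: [1.0, 0.001, -0.0, -0.0]
ft_force: [-0.3, -0.5, -0.5]
grip_width: 0.0396
grip_force: 12.0
```

No resistance with the bottom at 0.055, so the sleeve is over the stub. Continuing.

```bash
python3 -m handwheel '{"hand":[0.3,0.3,0.3,0.3,0.3,0.3,0.3,0.3,0.3,0.3],"translation":[[0,0,-4],[0,0,-8],[0,0,-12],[0,0,-16],[0,0,-20],[0,0,-24],[0,0,-28],[0,0,-32],[0,0,-35],[0,0,-35]],"turn":[[0,0,0],[0,0,0],[0,0,0],[0,0,0],[0,0,0],[0,0,0],[0,0,0],[0,0,0],[0,0,0],[0,0,0]]}'
```

```text
time: 6.87
position: [0.5774, 0.0477, 0.0607]
tool_rot: [1.0, 0.001, -0.001, -0.0]
ft_force: [-0.2, 1.1, -0.9]
grip_width: 0.0393
grip_force: 12.0
```

```bash
python3 -m handwheel '{"hand":[0.3,0.3,0.3,0.3,0.3],"translation":[[0,0,-2],[0,0,-4],[0,0,-5.5],[0,0,-5.5],[0,0,-5.5]],"turn":[[0,0,0],[0,0,0],[0,0,0],[0,0,0],[0,0,0]]}'
```

```text
time: 7.28
position: [0.5778, 0.0477, 0.056]
tool_rot: [1.0, 0.001, -0.0, -0.0]
ft_force: [0.8, 0.7, -1.4]
grip_width: 0.0398
grip_force: 12.0
```

```bash
python3 -m handwheel '{"hand":[0.3,0.3,0.3,0.3],"translation":[[0,0,-0.5],[0,0,-1],[0,0,-1],[0,0,-1]],"turn":[[0,0,0],[0,0,0],[0,0,0],[0,0,0]]}'
```

```text
time: 7.62
position: [0.5781, 0.0477, 0.0555]
tool_rot: [1.0, 0.001, 0.0, 0.0]
ft_force: [-0.1, 0.6, 3.5]
grip_width: 0.0397
grip_force: 12.0
```

It touches down on the collar (TCP 0.0555, so bottom at 0.014, 3.5 N), so this sleeve fits and goes in the tray.

```bash
python3 -m handwheel '{"hand":[0.3,0.3,0.3,0.3,0.3,0.3,0.3,0.3,0.3,0.3,0.3,0.3],"translation":[[0,0,10],[0,0,30],[0,0,55],[0,0,80],[0,0,100],[-10,20,105],[-28,57,105],[-45,93,105],[-63,130,105],[-80,166,105],[-98,202,105],[-110,228,105]],"turn":[[0,0,0],[0,0,0],[0,0,0],[0,0,0],[0,0,0],[0,0,0],[0,0,0],[0,0,0],[0,0,0],[0,0,0],[0,0,0],[0,0,0]]}'
```

```text
time: 8.62
position: [0.4655, 0.2781, 0.1605]
tool_rot: [1.0, 0.002, -0.0, -0.0]
ft_force: [0.9, -0.3, -0.4]
grip_width: 0.0397
grip_force: 12.0
```

```bash
python3 -m handwheel '{"hand":[0.3,0.3,0.3,0.3,0.3,0.3],"translation":[[-12,25,0],[-25,50,0],[-28,56,0],[-28,56,0],[-28,56,0],[-28,56,0]],"turn":[[0,0,0],[0,0,0],[0,0,0],[0,0,0],[0,0,0],[0,0,0]]}'
```

```text
time: 9.12
position: [0.4405, 0.3308, 0.1602]
tool_rot: [1.0, 0.0, 0.0, 0.0]
ft_force: [0.4, -0.5, 0.4]
grip_width: 0.04
grip_force: 12.0
```

```bash
python3 -m handwheel '{"hand":[0.3,0.3,0.3,0.3,0.3,0.3,0.3,0.3,0.3,0.3,0.3,0.3],"translation":[[0,0,-20],[0,0,-40],[0,0,-60],[0,0,-80],[0,0,-95],[0,0,-105],[0,0,-109],[0,0,-111],[0,0,-112],[0,0,-113],[0,0,-113],[0,0,-113]],"turn":[[0,0,0],[0,0,0],[0,0,0],[0,0,0],[0,0,0],[0,0,0],[0,0,0],[0,0,0],[0,0,0],[0,0,0],[0,0,0],[0,0,0]]}'
```

```text
time: 10.12
position: [0.4403, 0.3319, 0.0477]
tool_rot: [1.0, 0.001, 0.001, -0.0]
ft_force: [-0.4, 1.0, -0.8]
grip_width: 0.0401
grip_force: 12.0
```

```bash
python3 -m handwheel '{"hand":[0.3,0.3,0.35,0.5,0.75,0.75,0.75,0.75,0.75],"translation":[[0,0,-1],[0,0,-1],[0,0,-1],[0,0,-1],[0,0,-1],[0,0,-1],[0,0,-1],[0,0,-1],[0,0,-1]],"turn":[[0,0,0],[0,0,0],[0,0,0],[0,0,0],[0,0,0],[0,0,0],[0,0,0],[0,0,0],[0,0,0]]}'
```

```text
time: 10.87
position: [0.4398, 0.3316, 0.0459]
tool_rot: [1.0, 0.001, -0.0, 0.0]
ft_force: [0.4, -0.0, -1.0]
grip_width: 0.0633
grip_force: 0.0
```

```bash
python3 -m handwheel '{"hand":[0.75,0.75,0.75,0.75,1,1,1,1,1,1,1,1],"translation":[[0,0,15],[0,0,40],[0,0,70],[0,0,100],[0,0,125],[0,-36,130],[-2,-72,130],[-4,-108,130],[-7,-144,130],[-10,-180,130],[-13,-215,130],[-15,-225,130]],"turn":[[0,0,0],[0,0,0],[0,0,0],[0,0,0],[0,0,0],[0,0,0],[0,0,0],[0,0,0],[0,0,0],[0,0,0],[0,0,0],[0,0,0]]}'
python3 - <<'E'
from h import *
o=robot.get_obs();print(o['position'])
p,d,i=snap('top','top2');P=cloud(d,i)
m=(np.hypot(P[...,0]-.44,P[...,1]-.332)<.04)&(P[...,2]>.055)&(P[...,2]<.075);q=P[m];print(len(q),cv2.minEnclosingCircle(q[:,:2].astype(np.float32)) if len(q) else '',np.median(q,0))
p,d,i=snap('wrist','w3');P=cloud(d,i)
m=(np.hypot(P[...,0]-.4242,P[...,1]-.1033)<.04)&(P[...,2]>.053)&(P[...,2]<.068)&(p.min(-1)>110);q=P[m];print(len(q),cv2.minEnclosingCircle(q[:,:2].astype(np.float32)) if len(q) else '')
E
```

```text
time: 11.87
position: [0.4242, 0.1033, 0.1761]
tool_rot: [1.0, -0.001, -0.0, 0.001]
ft_force: [0.3, -0.4, 0.3]
grip_width: 0.0869
grip_force: 0.0
[0.42424278 0.10332222 0.17606421]
201 ((0.4392946660518646, 0.3318294882774353), 0.021834703162312508) [0.43852549 0.33186534 0.06401487]
2178 ((0.4260197877883911, 0.10345704108476639), 0.021027306094765663)
```

View pics/top2.png

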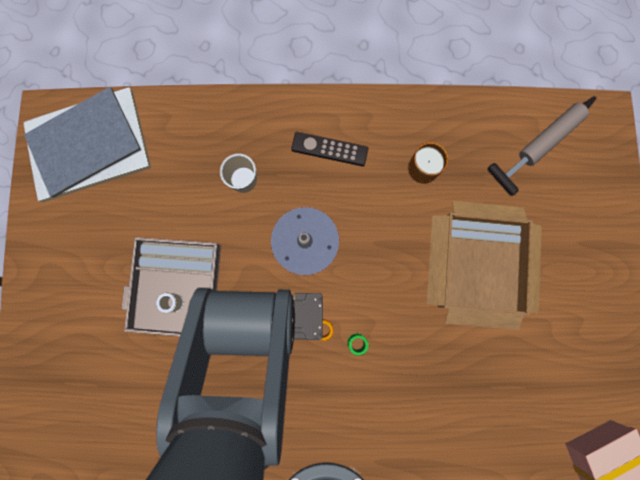

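The first sleeve stands in the tray's empty part at (167,302). The second is confirmed at (0.425,0.1035), right below the gripper.

```bash
python3 -m handwheel '{"hand":[1,1,1,1,1,1,1,1,1,1,1],"translation":[[1,0,-20],[1,0,-40],[1,0,-60],[1,0,-80],[1,0,-100],[1,0,-115],[1,0,-125],[1,0,-132],[1,0,-134.5],[1,0,-134.5],[1,0,-134.5]],"turn":[[0,0,0],[0,0,0],[0,0,0],[0,0,0],[0,0,0],[0,0,0],[0,0,0],[0,0,0],[0,0,0],[0,0,0],[0,0,0]]}'
python3 -m handwheel '{"hand":[0.8,0.6,0.5,0.4,0.4,0.4,0.3,0.3,0.3,0.3],"translation":[[0,0,0],[0,0,0],[0,0,0],[0,0,0],[0,0,0],[0,0,0],[0,0,0],[0,0,0],[0,0,0],[0,0,0]],"turn":[[0,0,0],[0,0,0],[0,0,0],[0,0,0],[0,0,0],[0,0,0],[0,0,0],[0,0,0],[0,0,0],[0,0,0]]}' 12
```

```text
time: 12.88
position: [0.4262, 0.1072, 0.0418]
tool_rot: [1.0, 0.001, 0.0, -0.0]
ft_force: [-0.1, 0.2, -0.4]
grip_width: 0.087
grip_force: 0.0
time: 13.72
position: [0.4259, 0.1066, 0.0416]
tool_rot: [1.0, 0.001, 0.0, 0.0]
ft_force: [-0.1, -0.4, 2.1]
grip_width: 0.0401
grip_force: 12.0
```

```bash
python3 -m handwheel '{"hand":[0.3,0.3,0.3,0.3,0.3,0.3,0.3,0.3,0.3,0.3,0.3,0.3],"translation":[[0,0,20],[0,0,50],[0,0,80],[0,0,100],[30,-12,105],[60,-25,105],[90,-38,105],[115,-48,105],[131,-58,105],[131,-58,105],[131,-58,105],[131,-58,105]],"turn":[[0,0,0],[0,0,0],[0,0,0],[0,0,0],[0,0,0],[0,0,0],[0,0,0],[0,0,0],[0,0,0],[0,0,0],[0,0,0],[0,0,0]]}'
python3 - <<'E'
from h import *
o=robot.get_obs();T=o['position'];print(T)
p,d,i=snap('wrist','w4');P=cloud(d,i);H=P[...,2]
m=(np.hypot(P[...,0]-T[0],P[...,1]-T[1])<.035)&(H>T[2]+.012)&(H<T[2]+.026)&(p.min(-1)>110)
q=P[m];print('sleeve',len(q),cv2.minEnclosingCircle(q[:,:2].astype(np.float32)),q[:,2].mean())
q=P[(np.hypot(P[...,0]-.576,P[...,1]-.0475)<.03)&(H>.058)&(H<.068)];print('stub',len(q),cv2.minEnclosingCircle(q[:,:2].astype(np.float32)))
E
```

```text
time: 14.72
position: [0.5549, 0.0492, 0.1459]
tool_rot: [1.0, 0.001, -0.002, -0.0]
ft_force: [0.3, -0.5, -1.2]
grip_width: 0.0399
grip_force: 12.0
[0.55491253 0.04918405 0.14587248]
sleeve 4836 ((0.5554866790771484, 0.049613334238529205), 0.02107345312833786) 0.16269066497565163
stub 1176 ((0.5775654315948486, 0.04810073971748352), 0.011579658836126328)
```

```bash
python3 -m handwheel '{"hand":[0.3,0.3,0.3,0.3,0.3,0.3,0.3,0.3],"translation":[[10,-1,0],[22,-1.5,0],[22,-1.5,-10],[22,-1.5,-20],[22,-1.5,-30],[22,-1.5,-36],[22,-1.5,-36],[22,-1.5,-36]],"turn":[[0,0,0],[0,0,0],[0,0,0],[0,0,0],[0,0,0],[0,0,0],[0,0,0],[0,0,0]]}'
python3 -m handwheel '{"hand":[0.3,0.3,0.3,0.3,0.3,0.3],"translation":[[0,0,-2],[0,0,-4],[0,0,-6],[0,0,-7],[0,0,-7],[0,0,-7]],"turn":[[0,0,0],[0,0,0],[0,0,0],[0,0,0],[0,0,0],[0,0,0]]}'
```

```text
time: 15.43
position: [0.5777, 0.0473, 0.1096]
tool_rot: [1.0, 0.001, -0.001, -0.0]
ft_force: [0.3, 0.3, -0.7]
grip_width: 0.0402
grip_force: 12.0
time: 15.93
position: [0.5787, 0.0472, 0.1036]
tool_rot: [1.0, 0.001, -0.0, -0.0]
ft_force: [-0.2, 0.1, 0.4]
grip_width: 0.0399
grip_force: 12.0
```

```bash
python3 -m handwheel '{"hand":[0.3,0.3,0.3,0.3,0.3],"translation":[[0,0,-0.7],[0,0,-1.4],[0,0,-2],[0,0,-2],[0,0,-2]],"turn":[[0,0,0],[0,0,0],[0,0,0],[0,0,0],[0,0,0]]}'
```

```text
time: 16.35
position: [0.5786, 0.0473, 0.1018]
tool_rot: [1.0, 0.001, -0.0, -0.0]
ft_force: [-2.4, 2.0, 4.0]
grip_width: 0.0403
grip_force: 12.0
```

```bash
python3 -m handwheel '{"hand":[0.3,0.3,0.3,0.3],"translation":[[0,0,-0.7],[0,0,-1],[0,0,-1],[0,0,-1]],"turn":[[0,0,0],[0,0,0],[0,0,0],[0,0,0]]}'
```

```text
time: 16.68
position: [0.5791, 0.0473, 0.1011]
tool_rot: [1.0, 0.001, 0.0, -0.0]
ft_force: [-1.7, 1.0, 5.8]
grip_width: 0.0403
grip_force: 12.0
```

It stops with the bottom at about 0.060 and 5.8 N. I'll recentre by about 1 mm along the side force to make sure it isn't just misaligned.

```bash
python3 -m handwheel '{"hand":[0.3,0.3,0.3,0.3,0.3],"translation":[[-1,0.5,0],[-1.5,0.7,-0.5],[-1.5,0.7,-1],[-1.5,0.7,-1.5],[-1.5,0.7,-1.5]],"turn":[[0,0,0],[0,0,0],[0,0,0],[0,0,0],[0,0,0]]}'
```

```text
time: 17.1
position: [0.5789, 0.0476, 0.1006]
tool_rot: [1.0, 0.001, 0.002, 0.0]
ft_force: [-0.6, -0.1, 10.5]
grip_width: 0.0397
grip_force: 12.0
```

Centred with 10.5 N and no side force, it doesn't go down. It doesn't fit, so it goes in the carton at about (0.50,-0.337).

```bash
python3 -m handwheel '{"hand":[0.3,0.3,0.3,0.3,0.3,0.3,0.3,0.3,0.3,0.3,0.3,0.3],"translation":[[0,0,10],[0,0,35],[0,0,60],[-6,-30,65],[-13,-65,65],[-20,-100,65],[-27,-135,65],[-34,-170,65],[-41,-205,65],[-48,-240,65],[-55,-275,65],[-62,-305,65]],"turn":[[0,0,0],[0,0,0],[0,0,0],[0,0,0],[0,0,0],[0,0,0],[0,0,0],[0,0,0],[0,0,0],[0,0,0],[0,0,0],[0,0,0]]}'
python3 -m handwheel '{"hand":[0.3,0.3,0.3,0.3,0.3,0.3],"translation":[[-6,-30,0],[-12,-60,0],[-16,-80,0],[-16,-80,0],[-16,-80,0],[-16,-80,0]],"turn":[[0,0,0],[0,0,0],[0,0,0],[0,0,0],[0,0,0],[0,0,0]]}'
python3 - <<'E'
from h import *
o=robot.get_obs();T=o['position'];print(T,o['ft_force'])
p,d,i=snap('wrist','w5');P=cloud(d,i);H=P[...,2]
m=(np.hypot(P[...,0]-T[0],P[...,1]-T[1])<.035)&(H>T[2]+.008)&(H<T[2]+.03)&(p.min(-1)>110)
q=P[m];print(len(q),cv2.minEnclosingCircle(q[:,:2].astype(np.float32)),q[:,2].mean(),T[2]-q[:,2].mean()+.06)
E
```

```text
time: 18.1
position: [0.5152, -0.26, 0.1641]
tool_rot: [1.0, 0.001, 0.001, 0.001]
ft_force: [1.3, 1.0, -0.3]
grip_width: 0.0402
grip_force: 12.0
time: 18.6
position: [0.4991, -0.3364, 0.1637]
tool_rot: [1.0, 0.001, -0.0, -0.001]
ft_force: [-0.1, 0.0, -0.5]
grip_width: 0.0403
grip_force: 12.0
[ 0.49913381 -0.33638184  0.16368946] [-0.05929088  0.02662585 -0.5448443 ]
4988 ((0.49991554021835327, -0.3364278972148895), 0.02126576565206051) 0.18057065377981402 0.04311881009805307
```

View pics/w5.png

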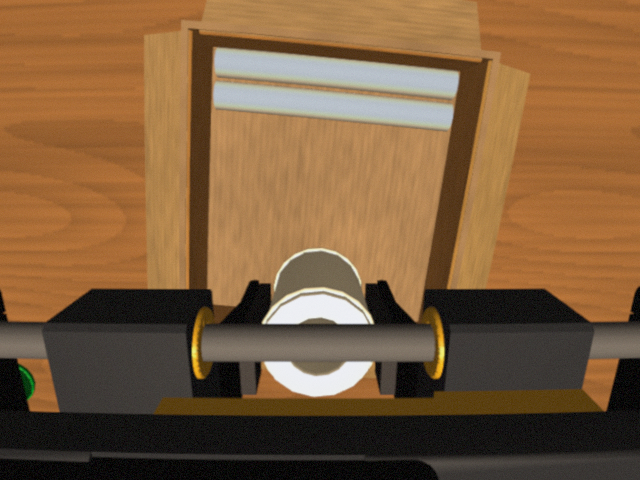

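The wrist view shows the narrow-bore sleeve at (318,345), over the empty part of the carton and clear of the poles at (335,90). Lowering.

```bash
python3 -m handwheel '{"hand":[0.3,0.3,0.3,0.3,0.3,0.3,0.3,0.3,0.3,0.3,0.3,0.3],"translation":[[0,0,-20],[0,0,-40],[0,0,-60],[0,0,-80],[0,0,-95],[0,0,-106],[0,0,-112],[0,0,-115],[0,0,-116],[0,0,-117],[0,0,-117],[0,0,-117]],"turn":[[0,0,0],[0,0,0],[0,0,0],[0,0,0],[0,0,0],[0,0,0],[0,0,0],[0,0,0],[0,0,0],[0,0,0],[0,0,0],[0,0,0]]}'
```

```text
time: 19.65
position: [0.4998, -0.3375, 0.0478]
tool_rot: [1.0, 0.001, 0.001, 0.001]
ft_force: [-0.0, -0.5, -0.8]
grip_width: 0.0399
grip_force: 12.0
```

```bash
python3 -m handwheel '{"hand":[0.3,0.3,0.3,0.3],"translation":[[0,0,-1],[0,0,-2],[0,0,-2],[0,0,-2]],"turn":[[0,0,0],[0,0,0],[0,0,0],[0,0,0]]}'
```

```text
time: 19.98
position: [0.4994, -0.3375, 0.0457]
tool_rot: [1.0, 0.001, 0.0, 0.0]
ft_force: [-1.6, -0.5, 5.1]
grip_width: 0.0399
grip_force: 12.0
```

Contact with the floor. Release, rise and look.

```bash
python3 -m handwheel '{"hand":[0.35,0.5,0.75,0.75,0.75,0.75,0.75,0.75],"translation":[[0,0,0],[0,0,0],[0,0,0],[0,0,0],[0,0,0],[0,0,0],[0,0,0],[0,0,0]],"turn":[[0,0,0],[0,0,0],[0,0,0],[0,0,0],[0,0,0],[0,0,0],[0,0,0],[0,0,0]]}'
python3 -m handwheel '{"hand":[0.75,0.75,0.75,0.75,0.75,1,1,1,1,1,1,1],"translation":[[0,0,10],[0,0,35],[0,0,65],[0,0,95],[0,0,125],[0,0,150],[-10,-30,150],[-30,-65,150],[-45,-100,150],[-60,-135,150],[-70,-160,150],[-70,-160,150]],"turn":[[0,0,0],[0,0,0],[0,0,0],[0,0,0],[0,0,0],[0,0,0],[0,0,0],[0,0,0],[0,0,0],[0,0,0],[0,0,0],[0,0,0]]}'
python3 - <<'E'
from h import *
snap('top','top3')
E
```

```text
time: 20.65
position: [0.4994, -0.3371, 0.0449]
tool_rot: [1.0, 0.001, -0.0, -0.0]
ft_force: [-0.8, 0.4, 0.1]
grip_width: 0.0646
grip_force: 0.0
time: 21.65
position: [0.427, -0.5034, 0.1962]
tool_rot: [1.0, -0.002, 0.001, 0.003]
ft_force: [0.0, -0.4, 0.2]
grip_width: 0.087
grip_force: 0.0
```

View pics/top3.png

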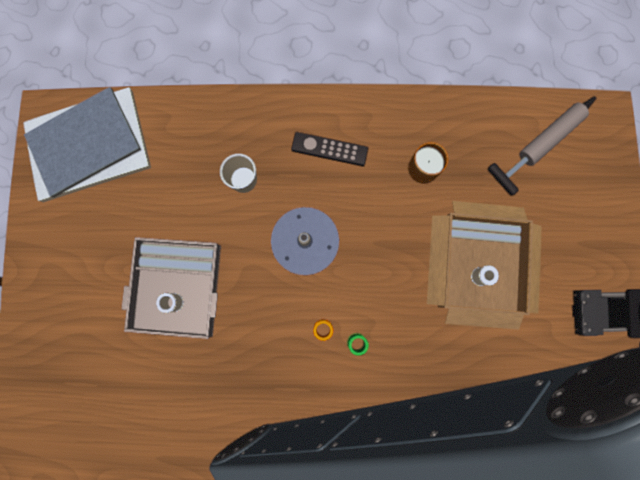

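The wide-bore sleeve stands in the tray at (167,302) and the narrow one in the carton at (487,275). Cup, candle, remote and decoys haven't moved.

```bash
python3 -c "
from rig import hand_in;print(hand_in())"
```

```text
the job is handed in; nothing more can be done
None
```

Handed in at about 22 s: the first sleeve tried slid down onto the collar and stands in the grey tray, the second stopped on top of the stub and stands in the carton, and the cup, candle and remote control were left alone.

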